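# Feel which way round the microscope spacer goes and lay it in its saddle

## Task

Two black microscope spacers stand on end on the bench; each looks the same at both ends, but one end collar is a little smaller than the other. Take either spacer, feel which end has the smaller collar, and lay it lengthwise in the aluminium saddle with the smaller collar in the narrower fork, so that it lies flat, fully down between the two end plates, and let go. Leave the other spacer standing where it is and do not shift the other things on the bench.

Things in the scene. Friction and masses are not known exactly. Their poses are not given: they have to be found in the camera images.
- spacer_a: Black square spacer, 124 mm long, 0.25-0.5 kg, standing on end. Origin: its centre; z: long axis (up at the start); x, y normal to its sides. Middle 76 mm is 54 x 54 mm; each end has a square collar 24 mm long with a flat dark disc (no hole). One collar is 40 x 40 mm, the other 48 x 48: neither name nor axes tell which end, so feel it, e.g. pinch it.
- spacer_b: A second spacer with the same sizes, origin and axes as spacer_a, standing on end. It need not stand the same way up as spacer_a: feel it too if you use it. Either spacer may be used; the other stays where it stands.
- seat (a point): Saddle's seat: centre of the top of its 160 x 96 mm base plate (10 mm thick, fixed to the bench). x runs level along the saddle from wide to narrow fork, z up. An upright end plate at each end, 50 mm wide, 8 mm thick, 66 mm high above the seat, inner faces at x = -66 and +66 mm. Sides open for fingers from x = -24 to +44 mm. A well-laid spacer has its centre 27 mm above this point.
- narrow_fork (a point): Middle of the saddle's narrower fork, at seat height, 50 mm along seat x; same axes. Two posts 12 mm (x) by 14 mm (y), 26 mm high, with 44 mm between them: the 40 mm collar drops in, the 48 mm collar stays on top.
- wide_fork (a point): Middle of the saddle's wider fork, at seat height, at -30 mm along seat x; same axes. Two posts 12 mm (x) by 14 mm (y), 20 mm high, with 58 mm between them, for the 54 mm middle of the spacer.
- bottle: Bystander: upright bottle with blue cap, 64 mm across, about 150 mm tall; origin at the centre of its underside.
- beaker: Bystander: clear beaker, 72 mm across, 90 mm tall; origin at the centre of its underside.
- tipbox: Bystander: orange tip box with clear lid, 120 (x) x 80 x 53 mm tall; origin at the centre of its underside.
- slidebox: Bystander: blue slide box with white lid, 92 x 87 x 34 mm tall; origin at the centre of its underside.
- dishes: Bystander: stack of clear dishes, 90 mm across, 30 mm tall; origin at the centre of its underside.
- driver: Bystander: screwdriver, 160 mm long, lying along its x axis, origin near its middle. The bench between the dishes and the saddle, about half a metre straight ahead of the robot base, is clear.
Mind the look-alikes: they are no part of the job. What is shaped like the spacer_a but yellow is not meant.

How it is judged:
By the outcome, as a careful person would: the job done as asked, in the order asked, and still so for the second after the job is handed in, with the robot touching nothing.
It also fails if it takes over 58 s, if anything falls off the work surface, if the arm or the gripper's body presses on something with over 40 N, if the wrist force passes 120 N, or if a joint passes its speed limit or range.

## Robot

A 6-joint arm with a two-finger parallel gripper is mounted at the origin on the work surface. World frame = base frame: x ahead of the robot, y to its left, z up, the work surface at z = 0. Lengths are in m, angles in rad, forces in N, time in s.
With the tool pointing down it reaches from about 0.3 to 0.775 m from the base axis. Payload 14.6 kg.
Tool frame: the origin (TCP) lies on the centre line of the jaws, within the pads' length; the fingertips stand bot.tip_reach ahead of it and the grasp point (between the pads) lies 2 mm behind it (bot.tip_reach is the distance from the TCP to the fingertips, in m); z points along the fingers, y is the line along which they close (so a half turn about z gives the same grasp; the last joint's range is limited). The gripper opens to 85 mm and grips with 20 to 120 N. Pads are 22 mm wide; open, the fingers measure 114 mm over their backs; the gripper's body (76 mm by 85 mm) begins 54 mm behind the grasp point. The pads swing forward as they close: fully open they stand 13 mm farther back than shut.
Start: joints at [1.067, 0.3, 1.521, -0, 1.321, -0.067], TCP at [0.233, 0.498, 0.248] pointing down, gripper open.
Joint ranges: [-3.03, 3.03], [-0.79, 2.21], [0.23, 2.52], [-1.04, 4.18], [0, 3.07], [-2.55, 2.55]. Speed limits (rad/s): [2.22, 2.22, 2.57, 3.14, 3.14, 3.14].

## Interface

Orientations are given as a 3x3 rotation matrix whose columns are the frame's x, y, z axes.
In Python, from plant import bot, optics gives the robot as it stands. The module is installed in compiled form; this text tells all that it offers.
- The arm moves only by the tool arm_command, never from a script. Its argument "deltas" is a list of rows, each a list of 3 entries, a list of its own where there are three numbers: the shift along the tool's x, y, z scaled (see below), then the turn, a rotation vector about the tool's x, y, z scaled (see below), then the gripper's target within -1 to 1 (fully open at 1, half-way at 0, shut at -1). In form: [[[tx, ty, tz], [rx, ry, rz], gripper], ...]. A call has 1 to 12 rows; each row is the pose to reach, as a shift and turn from the pose commanded when the call began, along the tool's axes at that moment; what a row does not reach only later rows make up. The controller multiplies each number of a shift by 0.25 m and each number of a turn by 1.5 rad. A row lasts 1/12 s, in which the tool goes at most 41.7 mm and 7.16 degrees, less where a joint would pass 70% of its speed; a pose out of reach is approached as far as the arm can. A call with a number of a shift or a turn outside -1 to 1 is refused whole. A call with a gripper value outside its range is refused whole. The fingers move at their own pace and stop on an object; "squeeze" is the grip in N (left out, the last holds). Time passes only in rows, so rows that repeat a pose let the fingers close. It gives the time, the measured TCP pose, the force, the opening and the grip force at its end, in the units of the state.
- bot.state(): the state, without advancing time (a new reading comes with each control period).
- optics.grab_frame(name): name is "scene" or "top" or "wrist"; returns a dict with "img" (420x560x3 uint8, red, green, blue), "range_z" (420x560 float32, m along the optical axis (not along the pixel's ray), 0 where there is no reading), "mtx" (3x3 intrinsics, pixels), "T" (4x4, takes a point from camera to world coordinates). Camera axes: x right, y down, z forward; pixel columns grow to the right and rows downward; lengths in m; the calibration is good to about 2 mm. A picture is of the moment at which its call begins.
- bot.close_job(): hands the job in; it is judged then, once.
The state is a dict: "time": time; "joints": joint angles; "joint_vel": joint speeds; "effort": joint torques, N m; "position": TCP position; "ee_rot": TCP orientation; "wrist_force": force on the tool from outside, world axes, zero at the start; "ft_torque": the same for the moment, N m; "finger_gap": opening from 0.0 (shut) to 1.0 (fully open); "grasp_force": force on a finger pad.
Only numpy, scipy, OpenCV 4.12 (cv2) and the standard library are available. Lean on these libraries where they do the work, as an engineer would, in place of code of your own. Each camera call takes 0.05 s, during which the arm holds its last target. There are 200 camera calls.

## Working session

There is one attempt and no reset: what is moved stays moved. The work goes in short steps, Python scripts to look and compute and a tool call to move; the robot and the scene stay as the last step left them, time stands still between calls to the robot, and variables do not carry over. Pictures are saved under pics/ and viewed, at most 10 in all, crops included, and the job is handed in when it is done.

Besides the shell and the picture viewer there is one more tool, called after "Emit:" as name(argument=value, ...), one argument or row to a line, values as JSON. arm_command: Moves the arm, as the interface text tells. Its arguments: {"type":"object","properties":{"deltas":{"type":"array"},"squeeze":{"type":"number"}},"required":["deltas"]}

```bash
mkdir -p pics; cat > h.py <<'E'
import numpy as np, cv2
from plant import bot, optics
def snap(n,f):
    d=optics.grab_frame(n); cv2.imwrite(f'pics/{f}.png',d['img'][:,:,::-1]); np.savez(f'pics/{f}.npz',**d); return d
def pt(d,u,v,z=None):
    K=d['mtx'];T=d['T'];r=np.array([(u-K[0,2])/K[0,0],(v-K[1,2])/K[1,1],1])
    if z is None: p=r*d['range_z'][int(v),int(u)]; return T[:3,:3]@p+T[:3,3]
    w=T[:3,:3]@r; return T[:3,3]+w*(z-T[2,3])/w[2]
E
python3 - <<'E'
from h import *
np.set_printoptions(precision=4,suppress=True)
a=snap('top','top1');snap('scene','sc1')
print(bot.state(),bot.tip_reach);print(a['T'],a['mtx'])
E
```

```text
{'time': 0.1, 'joints': array([ 1.0674,  0.3004,  1.5215,  0.    ,  1.3207, -0.0666]), 'joint_vel': array([ 0.0004, -0.0015, -0.0001, -0.0001, -0.0002,  0.0012]), 'effort': array([  0.0004, -54.4381, -36.2371,  -0.0001,   0.0031,   0.0001]), 'position': array([0.2326, 0.4982, 0.2478]), 'ee_rot': array([[-0.9061,  0.423 , -0.0005],
       [ 0.423 ,  0.9061, -0.0009],
       [ 0.0001, -0.0011, -1.    ]]), 'wrist_force': array([ 0.229 , -0.5923,  0.648 ]), 'ft_torque': array([ 0.0093,  0.0034, -0.0452]), 'grasp_force': 0.0, 'finger_gap': 0.9985618702697474} 0.017
[[ 0.012  -0.9781  0.2076  0.2177]
 [-0.9999 -0.0128 -0.0026  0.0004]
 [ 0.0052 -0.2076 -0.9782  1.4738]
 [ 0.      0.      0.      1.    ]] [[505.517    0.     277.3766]
 [  0.     505.517  205.6026]
 [  0.       0.       1.    ]]
```

View pics/top1.png

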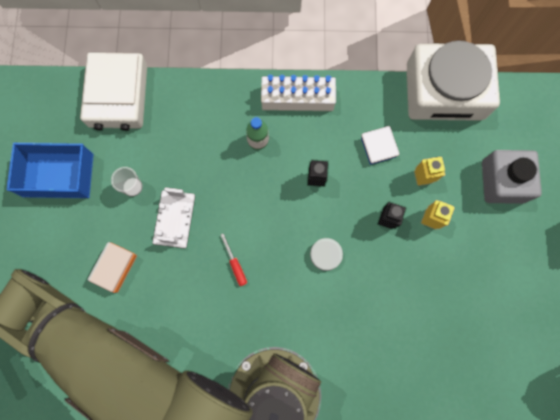

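View pics/sc1.png

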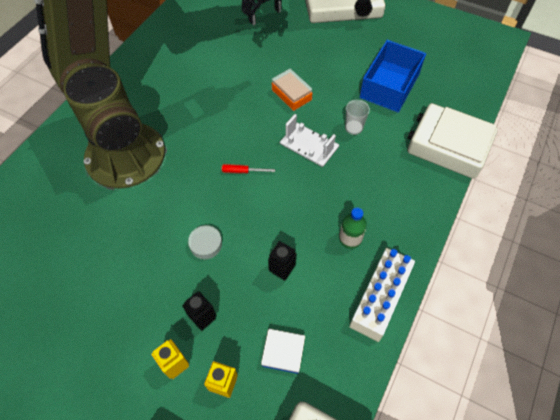

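The top view shows black spacers at about (318,172) and (393,214), and the saddle at about (174,218). The yellow look-alikes are at (430,170) and (439,213), and the driver is at (235,262). I'll enlarge the saddle and spacers next.

```bash
python3 - <<'E'
from h import *
np.set_printoptions(precision=4,suppress=True)
d=dict(np.load('pics/top1.npz'));im=d['img'][:,:,::-1]
A=cv2.resize(im[180:256,140:208],None,fx=6,fy=6,interpolation=cv2.INTER_CUBIC)
B=cv2.resize(im[150:186,296:340],None,fx=6,fy=6,interpolation=cv2.INTER_CUBIC)
C=cv2.resize(im[196:236,372:416],None,fx=6,fy=6,interpolation=cv2.INTER_CUBIC)
o=np.zeros((456,408+264,3),np.uint8);o[:456,:408]=A;o[:216,408:]=B;o[216:456,408:]=C
cv2.imwrite('pics/c1.png',o)
def cloud(u0,u1,v0,v1,zl,zh):
    P=np.array([pt(d,u,v) for v in range(v0,v1) for u in range(u0,u1) if d['range_z'][v,u]>0]);return P[(P[:,2]>zl)&(P[:,2]<zh)]
for b in [(300,335,152,192),(375,412,198,232)]:
    P=cloud(*b,.115,.135);r=cv2.minAreaRect(P[:,:2].astype(np.float32)*1000);print('spacer top',len(P),P.mean(0),r)
    P=cloud(*b,.02,.2);r=cv2.minAreaRect(P[:,:2].astype(np.float32)*1000);print('body',len(P),P[:,2].max(),r)
P=cloud(145,205,180,255,.055,.09);print(len(P))
from scipy.cluster.vq import kmeans2
c,l=kmeans2(P[:,:2],2,minit='++',seed=1)
for i in (0,1): print('plate',cv2.minAreaRect(P[l==i][:,:2].astype(np.float32)*1000),P[l==i].mean(0),(l==i).sum())
P=cloud(145,205,180,255,.005,.014);print('base',cv2.minAreaRect(P[:,:2].astype(np.float32)*1000),P[:,2].mean())
P=cloud(145,205,180,255,.022,.045);
c,l=kmeans2(P,4,minit='++',seed=1);print(c,np.bincount(l))
E
```

```text
spacer top 304 [ 0.6114 -0.1169  0.1249] ((612.3198852539062, -117.18293762207031), (48.18632507324219, 49.24120330810547), 85.87335205078125)
body 520 0.13312299463816268 ((610.6661987304688, -116.7989501953125), (54.22264099121094, 53.37211227416992), 85.27620697021484)
spacer top 231 [ 0.4928 -0.3267  0.125 ] ((493.1095886230469, -327.7574157714844), (41.35394287109375, 41.77617645263672), 72.04695129394531)
body 549 0.13335809816775446 ((492.96588134765625, -327.30389404296875), (55.21770477294922, 55.14775466918945), 72.0123062133789)
149
plate ((555.1952514648438, 292.53460693359375), (48.21035385131836, 9.690970420837402), 83.66283416748047) [0.5548 0.2923 0.0727] 78
plate ((416.79962158203125, 308.5505065917969), (49.36655044555664, 8.657397270202637), 82.5653076171875) [0.4163 0.3078 0.0736] 71
base ((493.3331298828125, 299.9515380859375), (225.05792236328125, 175.30712890625), 2.301260471343994) 0.009468568089163576
[[0.5323 0.3235 0.0309]
 [0.4354 0.3302 0.0343]
 [0.4272 0.2817 0.0346]
 [0.5312 0.2704 0.0327]] [33 37 36 47]
```

View pics/c1.png

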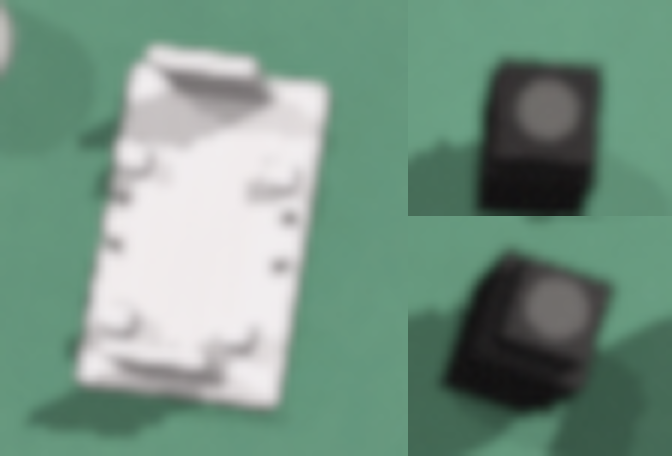

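The crop shows spacer A's top face flush and wide (about 48 mm by depth). B's top steps in to about 41 mm. The saddle's narrow fork is at the near end (posts at crop row ~335, close to the near plate). I'll pinch A's top to confirm, lay A down on the clear bench, regrip it from above and place it.

```bash
cat >> h.py <<'E'
from scipy.spatial.transform import Rotation as Ro
def tool(yaw,below):  # yaw of approach heading (deg), tool angle below horizontal (deg)
    y=np.radians(yaw);b=np.radians(below)
    z=np.array([np.cos(b)*np.cos(y),np.cos(b)*np.sin(y),-np.sin(b)]);Y=np.array([-np.sin(y),np.cos(y),0])
    return np.c_[np.cross(Y,z),Y,z]
def go(*targets):
    s=bot.state();R=s['ee_rot'];p=s['position']
    for q,yaw,b in targets:
        T=tool(yaw,b);print(q,yaw,b,'->',np.round(R.T@(np.array(q)-p)/.25,4).tolist(),np.round(Ro.from_matrix(R.T@T).as_rotvec()/1.5,4).tolist())
E
python3 - <<'E'
from h import *
go(([.611,-.117,.2478],-4.4,90))
E
```

```text
[0.611, -0.117, 0.2478] -4.4 90 -> [-2.4125, -1.5894, 0.0014] [-0.0007, -0.0002, -0.24]
```

Emit:
arm_command(
  deltas=[
    [[-0.2,-0.13,0],[0,0,0],1],
    [[-0.4,-0.26,0],[0,0,0],1],
    [[-0.6,-0.4,0],[0,0,0],1],
    [[-0.8,-0.53,0],[0,0,0],1],
    [[-0.95,-0.62,0],[0,0,0],1],
    [[-0.95,-0.62,0],[0,0,0],1],
  ],
  squeeze=20,
)

```text
time: 0.6
position: [0.3647, 0.284, 0.2482]
ee_rot: [[-0.906, 0.423, -0.0], [0.423, 0.906, -0.0], [0.0, -0.0, -1.0]]
wrist_force: [1.5, 0.4, -0.2]
finger_gap: 1.001
grasp_force: 0.0
```

Emit:
arm_command(
  deltas=[
    [[-0.2,-0.13,0],[0,0,0],1],
    [[-0.4,-0.26,0],[0,0,0],1],
    [[-0.6,-0.4,0],[0,0,0],1],
    [[-0.8,-0.53,0],[0,0,0],1],
    [[-0.95,-0.62,0],[0,0,0],1],
    [[-0.95,-0.62,0],[0,0,0],1],
  ],
)

```text
time: 1.1
position: [0.4965, 0.0712, 0.2482]
ee_rot: [[-0.906, 0.423, -0.0], [0.423, 0.906, 0.0], [0.0, -0.0, -1.0]]
wrist_force: [0.7, 0.7, 0.5]
finger_gap: 1.0
grasp_force: 0.0
```

```bash
python3 - <<'E'
from h import *
print(bot.state()['time'],bot.state()['position'])
go(([.611,-.117,.22],-4.4,90),([.611,-.117,.124],-4.4,90))
E
```

```text
1.1 [0.49653319 0.07122794 0.24819924]
[0.611, -0.117, 0.22] -4.4 90 -> [-0.7335, -0.4884, 0.1127] [-0.0, -0.0001, -0.2401]
[0.611, -0.117, 0.124] -4.4 90 -> [-0.7335, -0.4884, 0.4967] [-0.0, -0.0001, -0.2401]
```

Emit:
arm_command(
  deltas=[
    [[-0.3,-0.2,0.05],[0,0,-0.08],1],
    [[-0.6,-0.4,0.11],[0,0,-0.16],1],
    [[-0.7335,-0.4884,0.11],[0,0,-0.24],1],
    [[-0.7335,-0.4884,0.11],[0,0,-0.24],1],
    [[-0.7335,-0.4884,0.11],[0,0,-0.24],1],
    [[-0.7335,-0.4884,0.11],[0,0,-0.24],1],
    [[-0.7335,-0.4884,0.11],[0,0,-0.24],1],
    [[-0.7335,-0.4884,0.2],[0,0,-0.24],1],
    [[-0.7335,-0.4884,0.3],[0,0,-0.24],1],
    [[-0.7335,-0.4884,0.4],[0,0,-0.24],1],
    [[-0.7335,-0.4884,0.4967],[0,0,-0.24],1],
    [[-0.7335,-0.4884,0.4967],[0,0,-0.24],1],
  ],
)

```text
time: 2.1
position: [0.6082, -0.1138, 0.1192]
ee_rot: [[-0.997, 0.076, -0.008], [0.076, 0.997, 0.002], [0.008, 0.001, -1.0]]
wrist_force: [-0.1, -0.4, -0.1]
finger_gap: 0.999
grasp_force: 0.0
```

Emit:
arm_command(
  deltas=[
    [[0,0,0],[0,0,0],0.3],
    [[0,0,0],[0,0,0],0.1],
    [[0,0,0],[0,0,0],-0.1],
    [[0,0,0],[0,0,0],-0.3],
    [[0,0,0],[0,0,0],-0.4],
    [[0,0,0],[0,0,0],-0.5],
    [[0,0,0],[0,0,0],-0.5],
    [[0,0,0],[0,0,0],-0.5],
  ],
)

```text
time: 2.77
position: [0.6112, -0.115, 0.1262]
ee_rot: [[-0.997, 0.077, 0.003], [0.077, 0.997, -0.001], [-0.003, -0.0, -1.0]]
wrist_force: [-0.2, -0.4, 7.2]
finger_gap: 0.557
grasp_force: 21.3
```

Gap 0.557 × 85 mm is about 47 mm, so the large collar is on top and the small one is below. Now I'll back off and take A from the side with a tilted tool.

Emit:
arm_command(
  deltas=[
    [[0,0,0],[0,0,0],0.5],
    [[0,0,0],[0,0,0],1],
    [[0,0,0],[0,0,0],1],
    [[0,0,0],[0,0,0],1],
    [[0,0,-0.1],[0,0,0],1],
    [[0,0,-0.25],[0,0,0],1],
    [[0,0,-0.4],[0,0,0],1],
    [[0,0,-0.5],[0,0,0],1],
    [[0,0,-0.5],[0,0,0],1],
  ],
)

```text
time: 3.52
position: [0.6118, -0.1152, 0.2555]
ee_rot: [[-0.997, 0.077, 0.009], [0.077, 0.997, -0.002], [-0.009, -0.002, -1.0]]
wrist_force: [-0.1, 0.3, -0.1]
finger_gap: 0.996
grasp_force: 0.0
```

```bash
python3 - <<'E'
from h import *
z=tool(-4.4,35)[:,2];g=np.array([.611,-.1165,.080])-.004*z
s=bot.state();print(s['position'],s['finger_gap'],s['time'])
go((g-.14*z+[0,0,.06],-4.4,35),(g-.14*z,-4.4,35),(g,-4.4,35))
# check A undisturbed + map obstacles
d=snap('top','top2')
for n,(u,v) in dict(bottle=(257,124),dish=(327,250),A=(318,168),slide=(380,145)).items(): print(n,pt(d,u,v))
E
```

```text
[ 0.61181656 -0.11519598  0.2554571 ] 0.9958549627873382 3.5167
[ 0.49338976 -0.10745038  0.22259501] -4.4 35 -> [0.4758, -0.0052, 0.1273] [-0.0009, -0.6341, 0.0005]
[ 0.49338976 -0.10745038  0.16259501] -4.4 35 -> [0.478, -0.0049, 0.3672] [-0.0009, -0.6341, 0.0005]
[ 0.60773305 -0.11624862  0.08229431] -4.4 35 -> [0.0221, -0.0044, 0.6925] [-0.0009, -0.6341, 0.0005]
bottle [0.73050526 0.05618813 0.14659003]
dish [ 0.32485009 -0.08844761  0.60594918]
A [ 0.48370379 -0.07717961  0.56415683]
slide [ 0.71295546 -0.30838657  0.03320227]
```

Emit:
arm_command(
  deltas=[
    [[0.15,0,0],[0,-0.08,0],1],
    [[0.3,0,0],[0,-0.16,0],1],
    [[0.476,-0.005,0.05],[0,-0.24,0],1],
    [[0.476,-0.005,0.127],[0,-0.32,0],1],
    [[0.476,-0.005,0.127],[0,-0.4,0],1],
    [[0.476,-0.005,0.127],[0,-0.48,0],1],
    [[0.476,-0.005,0.127],[0,-0.56,0],1],
    [[0.477,-0.005,0.25],[0,-0.634,0],1],
    [[0.478,-0.005,0.367],[0,-0.634,0],1],
    [[0.478,-0.005,0.367],[0,-0.634,0],1],
    [[0.478,-0.005,0.367],[0,-0.634,0],1],
  ],
)

```text
time: 4.48
position: [0.4973, -0.0669, 0.2136]
ee_rot: [[-0.626, 0.112, 0.772], [0.055, 0.993, -0.1], [-0.778, -0.02, -0.628]]
wrist_force: [0.4, 0.1, -0.0]
finger_gap: 1.005
grasp_force: 0.0
```

```bash
python3 - <<'E'
from h import *
z=tool(-4.4,35)[:,2];g=np.array([.611,-.1165,.080])-.004*z
go((g-.07*z,-4.4,35),(g,-4.4,35))
snap('wrist','w1')
E
```

```text
[ 0.5505614  -0.1118495   0.12244466] -4.4 35 -> [0.1404, -0.1475, 0.4112] [-0.0269, -0.0457, -0.0037]
[ 0.60773305 -0.11624862  0.08229431] -4.4 35 -> [0.1212, -0.1362, 0.6903] [-0.0269, -0.0457, -0.0037]
```

View pics/w1.png

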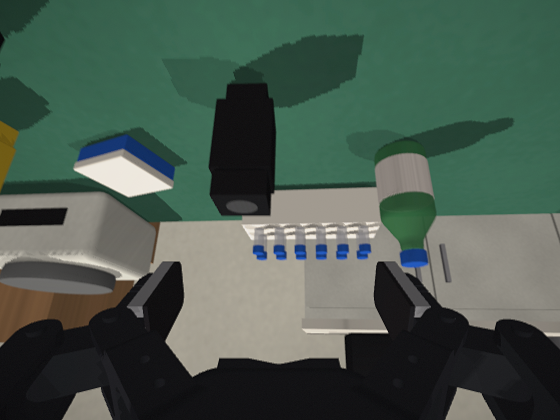

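The wrist view shows A upright at (243,150) with its narrower collar at the bench end (248,90), which agrees with the pinch. The arm was still lagging, so I'll let it settle.

Emit:
arm_command(
  deltas=[
    [[0,0,0],[0,0,0],1],
    [[0,0,0],[0,0,0],1],
    [[0,0,0],[0,0,0],1],
    [[0,0,0],[0,0,0],1],
  ],
)

```text
time: 4.87
position: [0.4985, -0.0687, 0.2153]
ee_rot: [[-0.624, 0.113, 0.773], [0.055, 0.993, -0.101], [-0.779, -0.021, -0.626]]
wrist_force: [0.1, -0.2, -0.5]
finger_gap: 0.998
grasp_force: 0.0
```

```bash
python3 - <<'E'
from h import *
z=tool(-4.4,35)[:,2];g=np.array([.611,-.1165,.080])-.004*z
print(bot.state()['joints'])
go((g-.14*z,-4.4,35),(g-.07*z,-4.4,35),(g,-4.4,35))
E
```

```text
[-0.25353345 -0.05263373  2.22464017  0.88295117  0.12472176 -2.55406478]
[ 0.49338976 -0.10745038  0.16259501] -4.4 35 -> [0.1684, -0.1518, 0.1318] [-0.0277, -0.0444, -0.0036]
[ 0.5505614  -0.1118495   0.12244466] -4.4 35 -> [0.1499, -0.1401, 0.411] [-0.0277, -0.0444, -0.0036]
[ 0.60773305 -0.11624862  0.08229431] -4.4 35 -> [0.1313, -0.1284, 0.6901] [-0.0277, -0.0444, -0.0036]
```

Joint 6 ran to its limit near the wrist singularity (joint 5 about 0.12). I'll use a steeper tool, about 52° below level, to keep joint 5 away from zero.

```bash
python3 - <<'E'
from h import *
z=tool(-4.4,52)[:,2];g=np.array([.611,-.1165,.085])-.004*z
go((g-.12*z+[0,0,.03],-4.4,62),(g-.12*z,-4.4,52),(g,-4.4,52))
E
```

```text
[ 0.53488298 -0.11064311  0.21271333] -4.4 62 -> [-0.0921, -0.1498, 0.1358] [-0.0263, 0.2697, -0.0101]
[ 0.53488298 -0.11064311  0.18271333] -4.4 52 -> [0.0014, -0.1474, 0.211] [-0.027, 0.1534, -0.0077]
[ 0.60854461 -0.11631107  0.08815204] -4.4 52 -> [0.111, -0.1288, 0.678] [-0.027, 0.1534, -0.0077]
```

Emit:
arm_command(
  deltas=[
    [[-0.02,-0.03,0],[0,0.07,0],1],
    [[-0.04,-0.06,0],[0,0.14,0],1],
    [[-0.06,-0.09,0.05],[-0.01,0.21,-0.005],1],
    [[-0.09,-0.12,0.1],[-0.02,0.27,-0.01],1],
    [[-0.09,-0.15,0.136],[-0.026,0.27,-0.01],1],
    [[-0.09,-0.15,0.136],[-0.026,0.27,-0.01],1],
    [[-0.09,-0.15,0.136],[-0.026,0.27,-0.01],1],
    [[-0.05,-0.15,0.17],[-0.026,0.21,-0.01],1],
    [[0,-0.147,0.211],[-0.027,0.153,-0.008],1],
    [[0,-0.147,0.211],[-0.027,0.153,-0.008],1],
    [[0,-0.147,0.211],[-0.027,0.153,-0.008],1],
  ],
)

```text
time: 5.78
position: [0.5339, -0.1097, 0.1824]
ee_rot: [[-0.787, 0.076, 0.612], [0.061, 0.997, -0.046], [-0.613, 0.001, -0.79]]
wrist_force: [-0.7, -0.7, 0.5]
finger_gap: 0.997
grasp_force: 0.0
```

```bash
python3 - <<'E'
from h import *
z=tool(-4.4,52)[:,2];g=np.array([.611,-.1165,.085])-.004*z
print(bot.state()['joints'].round(3),bot.state()['position'],bot.state()['time'])
go((g-.12*z,-4.4,52),(g-.06*z,-4.4,52),(g,-4.4,52))
E
```

```text
[-0.336  0.126  2.025  0.441  0.38  -2.19 ] [ 0.53389945 -0.10968233  0.18239448] 5.7833
[ 0.53488298 -0.11064311  0.18271333] -4.4 52 -> [-0.0041, -0.0035, 0.0016] [0.0006, -0.002, -0.0001]
[ 0.57171379 -0.11347709  0.13543269] -4.4 52 -> [-0.0048, -0.0037, 0.2416] [0.0006, -0.002, -0.0001]
[ 0.60854461 -0.11631107  0.08815204] -4.4 52 -> [-0.0055, -0.004, 0.4816] [0.0006, -0.002, -0.0001]
```

Emit:
arm_command(
  deltas=[
    [[-0.004,-0.0035,0.06],[0,-0.002,0],1],
    [[-0.0045,-0.0035,0.12],[0,-0.002,0],1],
    [[-0.005,-0.004,0.18],[0,-0.002,0],1],
    [[-0.005,-0.004,0.24],[0,-0.002,0],1],
    [[-0.005,-0.004,0.3],[0,-0.002,0],1],
    [[-0.005,-0.004,0.36],[0,-0.002,0],1],
    [[-0.0055,-0.004,0.42],[0,-0.002,0],1],
    [[-0.0055,-0.004,0.4816],[0,-0.002,0],1],
    [[-0.0055,-0.004,0.4816],[0,-0.002,0],1],
    [[-0.0055,-0.004,0.4816],[0,-0.002,0],1],
  ],
)

```text
time: 6.62
position: [0.6106, -0.1164, 0.0898]
ee_rot: [[-0.784, 0.075, 0.617], [0.059, 0.997, -0.045], [-0.618, 0.001, -0.786]]
wrist_force: [0.3, 0.6, 0.9]
finger_gap: 0.999
grasp_force: 0.0
```

```bash
python3 - <<'E'
from h import *
z=tool(-4.4,52)[:,2];g=np.array([.611,-.1165,.085])-.004*z
print(bot.state()['joints'].round(3))
go((g,-4.4,52))
snap('wrist','w2')
E
```

```text
[-0.298  0.443  1.88   0.704  0.214 -2.439]
[ 0.60854461 -0.11631107  0.08815204] -4.4 52 -> [0.0105, -0.0004, 0.0003] [0.0014, 0.0022, 0.0007]
```

View pics/w2.png

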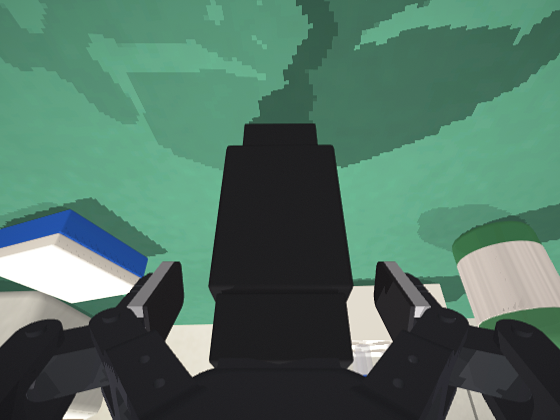

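The wrist view shows A centred between the pads (columns ~210–350, pads at ~165 and ~395). I'll close and lift.

Emit:
arm_command(
  deltas=[
    [[0,0,0],[0,0,0],0.4],
    [[0,0,0],[0,0,0],0.2],
    [[0,0,0],[0,0,0],0],
    [[0,0,0],[0,0,0],-0.3],
    [[0,0,0],[0,0,0],-0.5],
    [[0,0,0],[0,0,0],-0.5],
    [[0,0,0],[0,0,0],-0.5],
  ],
  squeeze=60,
)

```text
time: 7.25
position: [0.6103, -0.1166, 0.0903]
ee_rot: [[-0.782, 0.076, 0.618], [0.059, 0.997, -0.047], [-0.62, -0.0, -0.785]]
wrist_force: [-4.5, 2.0, 7.6]
finger_gap: 0.621
grasp_force: 61.8
```

```bash
python3 - <<'E'
from h import *
p=bot.state()['position'];print(bot.state()['joints'].round(3))
go((p+[0,0,.12],-4.4,60),([.50,-.03,.21],-4.4,90),([.47,-.03,.20],-4.4,142))
E
```

```text
[-0.298  0.441  1.882  0.709  0.212 -2.444]
[ 0.61026986 -0.11664501  0.21029968] -4.4 60 -> [-0.2975, -0.0, -0.3766] [0.0004, 0.0967, 0.0006]
[0.5, -0.03, 0.21] -4.4 90 -> [0.0689, 0.3122, -0.6646] [0.0002, 0.4457, 0.0007]
[0.47, -0.03, 0.2] -4.4 142 -> [0.1876, 0.3032, -0.7074] [-0.0001, 1.0508, 0.0008]
```

Emit:
arm_command(
  deltas=[
    [[-0.05,0,-0.065],[0,0,0],-0.5],
    [[-0.1,0,-0.125],[0,0,0],-0.5],
    [[-0.2,0,-0.25],[0,0.03,0],-0.5],
    [[-0.2975,0,-0.3766],[0,0.0967,0],-0.5],
    [[-0.25,0.06,-0.45],[0,0.17,0],-0.5],
    [[-0.15,0.15,-0.5],[0,0.25,0],-0.5],
    [[-0.05,0.25,-0.6],[0,0.33,0],-0.5],
    [[0.07,0.312,-0.6646],[0,0.41,0],-0.5],
    [[0.07,0.312,-0.6646],[0,0.4457,0],-0.5],
    [[0.07,0.312,-0.6646],[0,0.4457,0],-0.5],
    [[0.07,0.312,-0.6646],[0,0.4457,0],-0.5],
  ],
)

```text
time: 8.17
position: [0.5001, -0.0303, 0.2087]
ee_rot: [[-0.997, 0.076, 0.0], [0.076, 0.997, -0.001], [-0.001, -0.0, -1.0]]
wrist_force: [0.5, 0.2, -3.3]
finger_gap: 0.624
grasp_force: 65.8
```

```bash
python3 - <<'E'
from h import *
s=bot.state();print(s['joints'].round(3),s['finger_gap'])
go(([.48,-.03,.20],-4.4,142))
E
```

```text
[-0.133  0.229  1.707 -0.     1.205 -1.628] 0.6242436835199581
[0.48, -0.03, 0.2] -4.4 142 -> [0.0802, -0.0049, 0.0348] [-0.0005, 0.6054, 0.0002]
```

Emit:
arm_command(
  deltas=[
    [[0.02,0,0],[0,0.08,0],-0.5],
    [[0.04,0,0],[0,0.16,0],-0.5],
    [[0.06,0,0],[0,0.24,0],-0.5],
    [[0.08,-0.005,0.01],[0,0.32,0],-0.5],
    [[0.08,-0.005,0.02],[0,0.4,0],-0.5],
    [[0.08,-0.005,0.035],[0,0.48,0],-0.5],
    [[0.08,-0.005,0.035],[0,0.56,0],-0.5],
    [[0.08,-0.005,0.035],[0,0.6054,0],-0.5],
    [[0.08,-0.005,0.035],[0,0.6054,0],-0.5],
    [[0.08,-0.005,0.035],[0,0.6054,0],-0.5],
  ],
)

```text
time: 9.0
position: [0.48, -0.0303, 0.199]
ee_rot: [[-0.615, 0.077, -0.785], [0.047, 0.997, 0.06], [0.787, -0.0, -0.617]]
wrist_force: [-0.3, -0.2, -3.3]
finger_gap: 0.618
grasp_force: 66.0
```

```bash
python3 - <<'E'
from h import *
s=bot.state();print(s['joints'].round(3),s['finger_gap'])
go(([.48,-.03,.05],-4.4,142),([.48,-.03,.033],-4.4,142))
d=snap('scene','sc2');cv2.imwrite('pics/sc2c.png',cv2.resize(d['img'][150:350,150:400,::-1],None,fx=3,fy=3,interpolation=cv2.INTER_CUBIC))
E
```

```text
[-0.122  0.672  1.304 -0.041  2.072 -1.618] 0.6183957980135638
[0.48, -0.03, 0.05] -4.4 142 -> [-0.4692, 0.0014, 0.3674] [0.0, 0.0007, -0.0]
[0.48, -0.03, 0.033] -4.4 142 -> [-0.5227, 0.0014, 0.4093] [0.0, 0.0007, -0.0]
```

View pics/sc2c.png

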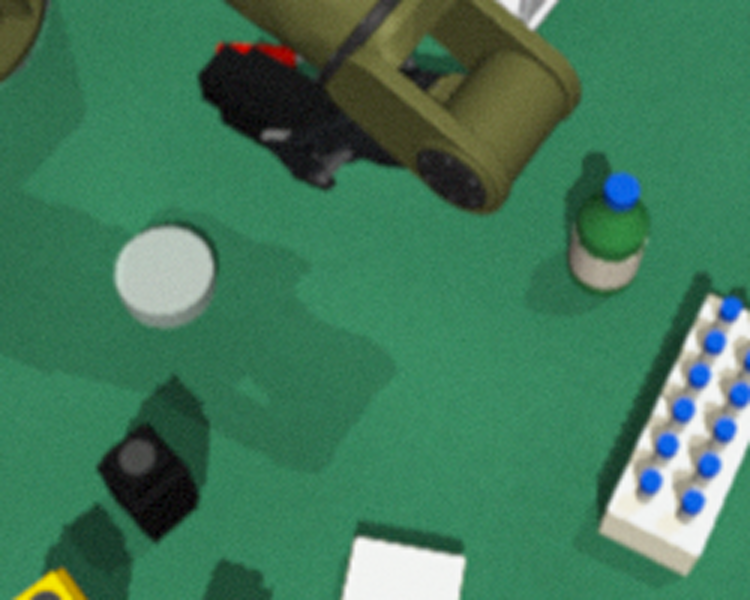

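It is held horizontally with the wrist clear, but going lower here would bring the wrist near the bottle at (610,235). I'll shift about 3 cm back and then lower.

```bash
python3 - <<'E'
from h import *
go(([.45,-.02,.19],-4.4,142),([.45,-.02,.06],-4.4,142),([.45,-.02,.034],-4.4,142),([.45,-.02,.0285],-4.4,142))
E
```

```text
[0.45, -0.02, 0.19] -4.4 142 -> [0.0447, 0.0317, 0.1206] [-0.0001, 0.0016, 0.0]
[0.45, -0.02, 0.06] -4.4 142 -> [-0.3642, 0.0317, 0.4417] [-0.0001, 0.0016, 0.0]
[0.45, -0.02, 0.034] -4.4 142 -> [-0.446, 0.0317, 0.5059] [-0.0001, 0.0016, 0.0]
[0.45, -0.02, 0.0285] -4.4 142 -> [-0.4633, 0.0317, 0.5195] [-0.0001, 0.0016, 0.0]
```

Emit:
arm_command(
  deltas=[
    [[0.0447,0.0317,0.1206],[0,0.0016,0],-0.5],
    [[-0.06,0.0317,0.2],[0,0.0016,0],-0.5],
    [[-0.16,0.0317,0.28],[0,0.0016,0],-0.5],
    [[-0.26,0.0317,0.36],[0,0.0016,0],-0.5],
    [[-0.3642,0.0317,0.4417],[0,0.0016,0],-0.5],
    [[-0.41,0.0317,0.477],[0,0.0016,0],-0.5],
    [[-0.446,0.0317,0.5059],[0,0.0016,0],-0.5],
    [[-0.446,0.0317,0.5059],[0,0.0016,0],-0.5],
    [[-0.455,0.0317,0.513],[0,0.0016,0],-0.5],
    [[-0.4633,0.0317,0.5195],[0,0.0016,0],-0.5],
    [[-0.4633,0.0317,0.5195],[0,0.0016,0],-0.5],
  ],
)

```text
time: 9.97
position: [0.4501, -0.0197, 0.0334]
ee_rot: [[-0.611, 0.076, -0.788], [0.047, 0.997, 0.06], [0.79, -0.0, -0.613]]
wrist_force: [-4.7, 0.4, 36.6]
finger_gap: 0.62
grasp_force: 67.9
```

Emit:
arm_command(
  deltas=[
    [[0.006,0,-0.005],[0,0,0],-0.5],
    [[0.012,0,-0.009],[0,0,0],-0.5],
    [[0.012,0,-0.009],[0,0,0],0.4],
    [[0.012,0,-0.009],[0,0,0],0.7],
    [[0.012,0,-0.009],[0,0,0],1],
    [[0.012,0,-0.009],[0,0,0],1],
    [[0.012,0,-0.009],[0,0,0],1],
    [[0.012,0,-0.1],[0,0,0],1],
    [[0.012,0,-0.25],[0,0,0],1],
    [[0.012,0,-0.4],[0,0,0],1],
    [[0.012,0,-0.6],[0,0,0],1],
  ],
)

```text
time: 10.88
position: [0.5595, -0.0279, 0.119]
ee_rot: [[-0.609, 0.076, -0.789], [0.046, 0.997, 0.06], [0.791, 0.0, -0.611]]
wrist_force: [0.4, -0.5, 0.9]
finger_gap: 1.001
grasp_force: 0.0
```

```bash
python3 - <<'E'
from h import *
s=bot.state();print(s['joints'].round(3),s['finger_gap'],s['position'],s['time'])
go(([.43,-.02,.22],-4.4,90))
E
```

```text
[-0.106  0.943  1.028 -0.027  2.083 -1.602] 1.00067938259078 [ 0.55950968 -0.02792607  0.1189533 ] 10.8833
[0.43, -0.02, 0.22] -4.4 90 -> [0.6371, -0.0077, 0.1637] [-0.0002, -0.6088, 0.0005]
```

Emit:
arm_command(
  deltas=[
    [[0.15,0,-0.1],[0,0,0],1],
    [[0.3,0,-0.1],[0,-0.08,0],1],
    [[0.4,0,-0.05],[0,-0.16,0],1],
    [[0.5,0,0],[0,-0.24,0],1],
    [[0.6,0,0.1],[0,-0.32,0],1],
    [[0.637,-0.008,0.16],[0,-0.4,0],1],
    [[0.637,-0.008,0.164],[0,-0.48,0],1],
    [[0.637,-0.008,0.164],[0,-0.56,0],1],
    [[0.637,-0.008,0.164],[0,-0.6088,0],1],
    [[0.637,-0.008,0.164],[0,-0.6088,0],1],
    [[0.637,-0.008,0.164],[0,-0.6088,0],1],
  ],
)

```text
time: 11.8
position: [0.4288, -0.02, 0.2194]
ee_rot: [[-0.997, 0.076, 0.0], [0.076, 0.997, -0.0], [-0.0, -0.0, -1.0]]
wrist_force: [0.5, -0.1, 0.2]
finger_gap: 1.001
grasp_force: 0.0
```

```bash
python3 - <<'E'
from h import *
s=bot.state();print(s['joints'].round(3),s['position'])
d=snap('wrist','w3')
Z=d['range_z'];K=d['mtx'];v,u=np.mgrid[:420,:560];C=np.stack([(u-K[0,2])/K[0,0]*Z,(v-K[1,2])/K[1,1]*Z,Z],-1)
W=C@d['T'][:3,:3].T+d['T'][:3,3]
m=(Z>0)&(W[...,2]>.012)&(W[...,2]<.075)&(abs(W[...,0]-.43)<.12)&(abs(W[...,1]+.02)<.05)
P=W[m];print(len(P),P[:,2].max())
for lo,hi in((.047,.065),(.012,.075)):
    Q=P[(P[:,2]>lo)&(P[:,2]<hi)];print(len(Q),Q[:,2].mean(),cv2.minAreaRect(Q[:,:2].astype(np.float32)*1000))
for x in np.arange(.33,.53,.01):
    Q=P[(abs(P[:,0]-x)<.005)];
    if len(Q): print(x.round(2),np.percentile(Q[:,2],[50,95]).round(4),Q[:,1].min().round(4),Q[:,1].max().round(4))
E
```

```text
[-0.132  0.057  1.878 -0.     1.206 -1.627] [ 0.42878485 -0.02002778  0.21939161]
7123 0.056158414364769704
6165 0.0526805090026861 ((422.1790771484375, -17.351409912109375), (53.97769546508789, 123.91494750976562), 84.21449279785156)
7123 0.05168660887563158 ((421.69610595703125, -17.302474975585938), (53.97769546508789, 124.88578796386719), 84.21449279785156)
0.36 [0.0464 0.0479] -0.0319 0.0074
0.37 [0.0466 0.0476] -0.0329 0.0072
0.38 [0.0467 0.0536] -0.0406 0.0066
0.39 [0.0535 0.0548] -0.0416 0.012
0.4 [0.0536 0.0547] -0.0426 0.0113
0.41 [0.0536 0.0548] -0.0436 0.0109
0.42 [0.0536 0.0548] -0.0447 0.0095
0.43 [0.0536 0.0548] -0.0456 0.0091
0.44 [0.0536 0.0547] -0.0466 0.0076
0.45 [0.0536 0.0547] -0.0477 0.0072
0.46 [0.0516 0.0542] -0.0478 0.0057
0.47 [0.0505 0.0516] -0.0458 0.0025
0.48 [0.0506 0.0516] -0.0463 0.0009
0.49 [0.0498 0.0498] -0.0034 -0.0034
```

View pics/w3.png

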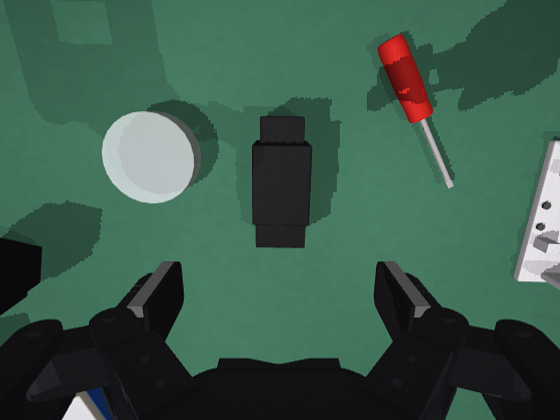

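The spacer lies flat at about (0.422, -0.017), seen at (282,180), with the small collar (height 47 mm, 39 mm wide) nearest the robot. I'll regrip it from above, 10 mm towards the small end.

```bash
python3 - <<'E'
from h import *
go(([.412,-.0163,.12],-5.8,90),([.412,-.0163,.030],-5.8,90))
E
```

```text
[0.412, -0.0163, 0.12] -5.8 90 -> [0.0694, 0.0098, 0.3964] [-0.0, -0.0007, 0.0167]
[0.412, -0.0163, 0.03] -5.8 90 -> [0.0691, 0.0098, 0.7564] [-0.0, -0.0007, 0.0167]
```

Emit:
arm_command(
  deltas=[
    [[0.069,0.01,0.13],[0,-0.0007,0.0167],1],
    [[0.069,0.01,0.26],[0,-0.0007,0.0167],1],
    [[0.069,0.01,0.38],[0,-0.0007,0.0167],1],
    [[0.069,0.01,0.48],[0,-0.0007,0.0167],1],
    [[0.069,0.01,0.57],[0,-0.0007,0.0167],1],
    [[0.069,0.01,0.65],[0,-0.0007,0.0167],1],
    [[0.069,0.01,0.71],[0,-0.0007,0.0167],1],
    [[0.069,0.01,0.745],[0,-0.0007,0.0167],1],
    [[0.069,0.01,0.7564],[0,-0.0007,0.0167],1],
    [[0.069,0.01,0.7564],[0,-0.0007,0.0167],1],
    [[0.069,0.01,0.7564],[0,-0.0007,0.0167],1],
  ],
)

```text
time: 12.77
position: [0.4129, -0.0163, 0.0301]
ee_rot: [[-0.995, 0.101, 0.002], [0.101, 0.995, -0.0], [-0.002, 0.0, -1.0]]
wrist_force: [0.6, -0.6, -0.3]
finger_gap: 0.998
grasp_force: 0.0
```

Emit:
arm_command(
  deltas=[
    [[0,0,0],[0,0,0],0.4],
    [[0,0,0],[0,0,0],0.2],
    [[0,0,0],[0,0,0],0],
    [[0,0,0],[0,0,0],-0.3],
    [[0,0,0],[0,0,0],-0.5],
    [[0,0,0],[0,0,0],-0.5],
    [[0,0,-0.1],[0,0,0],-0.5],
    [[0,0,-0.25],[0,0,0],-0.5],
    [[0,0,-0.4],[0,0,0],-0.5],
    [[0,0,-0.6],[0,0,0],-0.5],
    [[0,0,-0.6],[0,0,0],-0.5],
  ],
  squeeze=60,
)

```text
time: 13.68
position: [0.4137, -0.0164, 0.1856]
ee_rot: [[-0.995, 0.101, 0.011], [0.101, 0.995, -0.001], [-0.011, -0.0, -1.0]]
wrist_force: [1.2, 0.6, -2.0]
finger_gap: 0.627
grasp_force: 66.0
```

```bash
python3 - <<'E'
from h import *
s=bot.state();print(s['joints'].round(3),s['finger_gap'],s['time'])
# view the saddle from standoff, beside it
go(([.45,.17,.24],-6.5,90))
E
```

```text
[-0.128  0.058  1.962  0.     1.111 -1.598] 0.6265857101956198 13.6833
[0.45, 0.17, 0.24] -6.5 90 -> [-0.0714, 0.7564, -0.2169] [-0.0001, 0.0072, 0.0083]
```

Emit:
arm_command(
  deltas=[
    [[-0.01,0.12,-0.1],[0,0.007,0.008],-0.5],
    [[-0.02,0.25,-0.2],[0,0.007,0.008],-0.5],
    [[-0.04,0.38,-0.217],[0,0.007,0.008],-0.5],
    [[-0.06,0.51,-0.217],[0,0.007,0.008],-0.5],
    [[-0.0714,0.64,-0.217],[0,0.007,0.008],-0.5],
    [[-0.0714,0.7564,-0.217],[0,0.007,0.008],-0.5],
    [[-0.0714,0.7564,-0.217],[0,0.007,0.008],-0.5],
    [[-0.0714,0.7564,-0.217],[0,0.007,0.008],-0.5],
    [[-0.0714,0.7564,-0.217],[0,0.007,0.008],-0.5],
  ],
)

```text
time: 14.43
position: [0.4485, 0.1698, 0.2334]
ee_rot: [[-0.994, 0.113, -0.009], [0.113, 0.994, 0.0], [0.009, -0.001, -1.0]]
wrist_force: [-0.5, -0.7, -4.4]
finger_gap: 0.623
grasp_force: 66.3
```

```bash
python3 - <<'E'
from h import *
from scipy.cluster.vq import kmeans2
np.set_printoptions(precision=4,suppress=True)
s=bot.state();print(s['joints'].round(3),s['position'],s['finger_gap'])
d=snap('wrist','w4')
Z=d['range_z'];K=d['mtx'];v,u=np.mgrid[:420,:560];C=np.stack([(u-K[0,2])/K[0,0]*Z,(v-K[1,2])/K[1,1]*Z,Z],-1)
W=C@d['T'][:3,:3].T+d['T'][:3,3];np.save('pics/W4.npy',W)
near=(Z>0)&(abs(W[...,0]-.486)<.12)&(abs(W[...,1]-.3)<.09)
P=W[near&(W[...,2]>.068)&(W[...,2]<.085)];print(len(P))
c,l=kmeans2(P[:,:2],2,minit='++',seed=1)
for i in(0,1):print('plate',c[i],P[l==i][:,2].mean(),cv2.minAreaRect(P[l==i][:,:2].astype(np.float32)*1000))
for lo,hi in((.027,.0325),(.0335,.0385)):
    P=W[near&(W[...,2]>lo)&(W[...,2]<hi)];c,l=kmeans2(P[:,:2],2,minit='++',seed=1);print(lo,c,np.bincount(l),P[:,2].mean())
# held spacer
P=W[(Z>0)&(abs(W[...,0]-.45)<.1)&(abs(W[...,1]-.17)<.045)&(W[...,2]>.19)&(W[...,2]<.29)]
print(len(P));
for x in np.arange(.37,.54,.01):
    Q=P[abs(P[:,0]-x)<.003]
    if len(Q):print(x.round(2),len(Q),np.percentile(Q[:,2],[5,50,95]),Q[:,1].min(),Q[:,1].max())
E
```

```text
[ 0.284  0.16   1.728  0.003  1.261 -1.175] [0.4485 0.1698 0.2334] 0.6225417307059151
1117
plate [0.5576 0.2941] 0.07388627570561064 ((558.74853515625, 294.4370422363281), (49.8181266784668, 8.4986572265625), 83.70271301269531)
plate [0.4196 0.3092] 0.0747611643792908 ((419.8882751464844, 309.9798889160156), (49.88344192504883, 7.6139235496521), 83.61335754394531)
0.027 [[0.4312 0.304 ]
 [0.5289 0.2974]] [105 401] 0.029698036620199816
0.0335 [[0.4391 0.3073]
 [0.5553 0.2909]] [355  99] 0.03560765007967821
36142
0.4 2235 [0.2348 0.25   0.2511] 0.15422007923540665 0.19455582675709668
0.41 1845 [0.2491 0.25   0.251 ] 0.15318504211533385 0.19345848115867684
0.42 3596 [0.2395 0.2528 0.2573] 0.1449138905941722 0.19857367935251669
0.43 3751 [0.2559 0.2572 0.2885] 0.13022116318526036 0.19872739505894632
0.44 4977 [0.2464 0.2572 0.2882] 0.12501004700743087 0.2109468157775677
0.45 2803 [0.2557 0.2567 0.2741] 0.12500979318794148 0.21494540036700618
0.46 2132 [0.2555 0.2564 0.2738] 0.14113239494350732 0.21498324089145568
0.47 286 [0.2553 0.2561 0.2569] 0.14258080422948327 0.1926949923848761
```

View pics/w4.png

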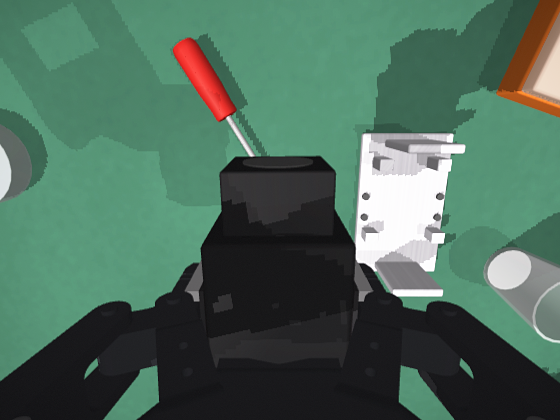

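The wrist view shows the held spacer with its small collar facing the robot, and the saddle at about (405,200) with its narrow fork at the top end (~(410,165)). I'll do one quick check of held-spacer offset against the saddle in the same image.

```bash
python3 - <<'E'
from h import *
W=np.load('pics/W4.npy').reshape(-1,3);p=np.array([.4485,.1698,.2334]);R=tool(-6.45,90)
L=(W-p)@R  # tool coords
m=(abs(L[:,0])<.08)&(abs(L[:,1])<.028)&(L[:,2]<-.005)&(L[:,2]>-.03)
Q=L[m];h=Q[:,2]
col=Q[(h>-.0195)&(h<-.014)];bod=Q[h<-.021]
print('near end x',np.percentile(col[:,0],[99,99.9]),'shoulder',np.percentile(bod[:,0],[99,99.9]),'(expect .052,.028)')
for x in(.03,.04,.048):
    c=col[abs(col[:,0]-x)<.002];print('collar y',c[:,1].min(),c[:,1].max())
s=bot.state();print(s['position'],s['ee_rot'])
E
```

```text
near end x [0.05249244 0.05267943] shoulder [0.02833125 0.028797  ] (expect .052,.028)
collar y -0.02670246485715093 0.025713782305393968
collar y -0.020707545211372403 0.019267027225695493
collar y -0.020815535294557586 0.01935003955676223
[0.44859511 0.16944783 0.23362253] [[-9.93515542e-01  1.13356790e-01 -8.78096357e-03]
 [ 1.13355833e-01  9.93554269e-01  6.08180692e-04]
 [ 8.79330525e-03 -3.91136470e-04 -9.99961262e-01]]
```

```bash
python3 - <<'E'
from h import *
go(([.4793,.3037,.20],-6.4,90),([.4793,.3037,.125],-6.4,90))
E
```

```text
[0.4793, 0.3037, 0.2] -6.4 90 -> [-0.0623, 0.5475, 0.1337] [-0.0003, -0.0059, -0.0013]
[0.4793, 0.3037, 0.125] -6.4 90 -> [-0.065, 0.5476, 0.4337] [-0.0003, -0.0059, -0.0013]
```

Emit:
arm_command(
  deltas=[
    [[-0.02,0.12,0],[0,-0.0059,-0.0013],-0.5],
    [[-0.04,0.24,0],[0,-0.0059,-0.0013],-0.5],
    [[-0.06,0.36,0.05],[0,-0.0059,-0.0013],-0.5],
    [[-0.0623,0.47,0.1],[0,-0.0059,-0.0013],-0.5],
    [[-0.0623,0.5475,0.134],[0,-0.0059,-0.0013],-0.5],
    [[-0.0623,0.5475,0.134],[0,-0.0059,-0.0013],-0.5],
    [[-0.063,0.5476,0.22],[0,-0.0059,-0.0013],-0.5],
    [[-0.064,0.5476,0.32],[0,-0.0059,-0.0013],-0.5],
    [[-0.065,0.5476,0.4337],[0,-0.0059,-0.0013],-0.5],
    [[-0.065,0.5476,0.4337],[0,-0.0059,-0.0013],-0.5],
    [[-0.065,0.5476,0.4337],[0,-0.0059,-0.0013],-0.5],
    [[-0.065,0.5476,0.4337],[0,-0.0059,-0.0013],-0.5],
  ],
)

```text
time: 15.48
position: [0.4804, 0.3041, 0.1273]
ee_rot: [[-0.994, 0.112, 0.003], [0.112, 0.994, 0.001], [-0.002, 0.001, -1.0]]
wrist_force: [0.2, 0.6, -3.0]
finger_gap: 0.625
grasp_force: 66.2
```

```bash
python3 - <<'E'
from h import *
go(([.4793,.3037,.070],-6.4,90),([.4793,.3037,.042],-6.4,90))
d=snap('wrist','w5')
E
```

```text
[0.4793, 0.3037, 0.07] -6.4 90 -> [0.0047, -0.0023, 0.2292] [0.0008, 0.0016, -0.0002]
[0.4793, 0.3037, 0.042] -6.4 90 -> [0.005, -0.0025, 0.3412] [0.0008, 0.0016, -0.0002]
```

View pics/w5.png

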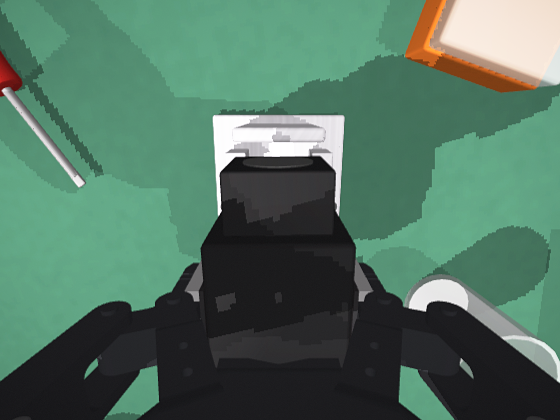

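The wrist view shows the spacer centred over the saddle: base columns 213–344, collar 233–321, plate 232–326. Going down.

Emit:
arm_command(
  deltas=[
    [[0.004,-0.002,0.06],[0,0.001,0],-0.5],
    [[0.004,-0.002,0.12],[0,0.001,0],-0.5],
    [[0.004,-0.002,0.17],[0,0.001,0],-0.5],
    [[0.004,-0.002,0.2],[0,0.001,0],-0.5],
    [[0.004,-0.002,0.229],[0,0.001,0],-0.5],
    [[0.004,-0.002,0.229],[0,0.001,0],-0.5],
    [[0.004,-0.002,0.229],[0,0.001,0],-0.5],
  ],
)

```text
time: 16.12
position: [0.4787, 0.3041, 0.0685]
ee_rot: [[-0.994, 0.111, -0.001], [0.111, 0.994, 0.0], [0.001, 0.0, -1.0]]
wrist_force: [0.4, -0.3, -3.8]
finger_gap: 0.626
grasp_force: 66.5
```

Emit:
arm_command(
  deltas=[
    [[0,0,0.02],[0,0,0],-0.5],
    [[0,0,0.04],[0,0,0],-0.5],
    [[0,0,0.06],[0,0,0],-0.5],
    [[0,0,0.06],[0,0,0],-0.5],
  ],
)

```text
time: 16.45
position: [0.4781, 0.3038, 0.0521]
ee_rot: [[-0.994, 0.111, -0.002], [0.111, 0.994, -0.001], [0.002, -0.001, -1.0]]
wrist_force: [0.0, 0.2, -4.2]
finger_gap: 0.625
grasp_force: 66.5
```

Emit:
arm_command(
  deltas=[
    [[0,0,0.015],[0,0,0],-0.5],
    [[0,0,0.03],[0,0,0],-0.5],
    [[0,0,0.042],[0,0,0],-0.5],
    [[0,0,0.042],[0,0,0],-0.5],
    [[0,0,0.042],[0,0,0],-0.5],
  ],
)

```text
time: 16.87
position: [0.4785, 0.304, 0.0425]
ee_rot: [[-0.994, 0.111, -0.001], [0.111, 0.994, -0.0], [0.001, -0.0, -1.0]]
wrist_force: [-0.0, 0.4, -3.9]
finger_gap: 0.627
grasp_force: 66.5
```

Still no contact. I'll go a little lower, then release and retreat straight up.

Emit:
arm_command(
  deltas=[
    [[0,0,0.005],[0,0,0],-0.5],
    [[0,0,0.008],[0,0,0],-0.5],
    [[0,0,0.008],[0,0,0],-0.5],
  ],
)

```text
time: 17.12
position: [0.4786, 0.3041, 0.0408]
ee_rot: [[-0.994, 0.111, -0.0], [0.111, 0.994, 0.0], [0.001, 0.0, -1.0]]
wrist_force: [-0.5, -0.1, -3.8]
finger_gap: 0.624
grasp_force: 66.7
```

Emit:
arm_command(
  deltas=[
    [[0,0,0],[0,0,0],0.3],
    [[0,0,0],[0,0,0],0.5],
    [[0,0,0],[0,0,0],0.7],
    [[0,0,0],[0,0,0],0.8],
    [[0,0,0],[0,0,0],0.8],
    [[0,0,-0.05],[0,0,0],0.8],
    [[0,0,-0.15],[0,0,0],0.8],
    [[0,0,-0.3],[0,0,0],0.8],
    [[0,0,-0.45],[0,0,0],0.8],
    [[0,0,-0.6],[0,0,0],0.8],
    [[0,0,-0.75],[0,0,0],0.8],
    [[0,0,-0.75],[0,0,0],0.8],
  ],
)

```text
time: 18.12
position: [0.4803, 0.305, 0.2371]
ee_rot: [[-0.994, 0.111, 0.01], [0.111, 0.994, 0.006], [-0.009, 0.007, -1.0]]
wrist_force: [0.2, 1.2, 1.2]
finger_gap: 0.898
grasp_force: 0.0
```

```bash
python3 - <<'E'
from h import *
d=snap('wrist','w6')
Z=d['range_z'];K=d['mtx'];v,u=np.mgrid[:420,:560];C=np.stack([(u-K[0,2])/K[0,0]*Z,(v-K[1,2])/K[1,1]*Z,Z],-1)
W=(C@d['T'][:3,:3].T+d['T'][:3,3]).reshape(-1,3);W=W[Z.ravel()>0]
R=tool(-6.4,90);L=(W-[.4893,.3022,.01])@R;L[:,2]*=-1
for x in np.arange(-.06,.062,.01):
    Q=L[(abs(L[:,0]-x)<.003)&(abs(L[:,1])<.012)&(L[:,2]<.1)]
    if len(Q):print('seat x %.2f top h %.4f'%(x,np.median(Q[:,2])),len(Q))
E
```

```text
seat x -0.06 top h 0.0502 54
seat x -0.05 top h 0.0506 136
seat x -0.04 top h 0.0507 137
seat x -0.03 top h 0.0537 133
seat x -0.02 top h 0.0535 148
seat x -0.01 top h 0.0536 149
seat x 0.00 top h 0.0535 149
seat x 0.01 top h 0.0536 154
seat x 0.02 top h 0.0536 173
seat x 0.03 top h 0.0535 162
seat x 0.04 top h 0.0492 180
seat x 0.05 top h 0.0465 158
seat x 0.06 top h 0.0467 170
```

View pics/w6.png

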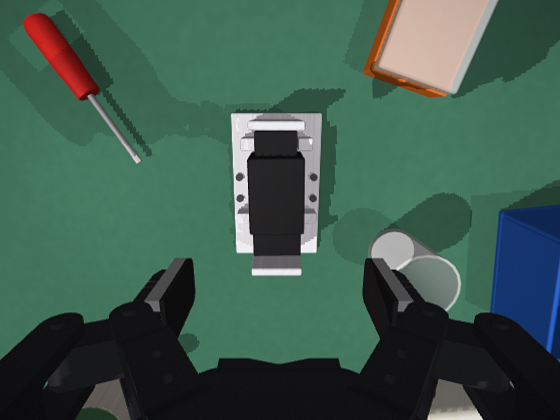

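The wrist view shows the spacer at (277,190) flat in the saddle. Its body top is 53.6 mm above the seat along its length, the small collar is in the narrow fork, both ends are between the plates, and the gripper is clear. Handing in.

```bash
python3 -c "
from plant import bot
print(bot.close_job())"
```

```text
the job is handed in; nothing more can be done
None
```

Spacer A lies flat and fully down in the saddle with its smaller collar in the narrower fork, released and handed in at about 18 s; spacer B and the other things on the bench were not touched.

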